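# Bring the valve tray forward past its spring stop

### The arm

A 6-joint arm with a two-finger parallel gripper is mounted at the origin on the work surface. World frame = base frame: x ahead of the robot, y to its left, z up, the work surface at z = 0. Lengths are in m, angles in rad, forces in N, time in s.
With the tool pointing down it reaches from about 0.35 to 0.775 m from the base axis. Payload 7.3 kg.
Tool frame: the origin (TCP) lies on the centre line of the jaws, within the pads' length; the fingertips stand 17 mm ahead of it and the grasp point (between the pads) lies 2 mm behind it (robot.tcp_to_tips is the distance from the TCP to the fingertips, in m); z points along the fingers, y is the line along which they close (so a half turn about z gives the same grasp; the last joint's range is limited). The gripper opens to 92 mm and grips with 3 to 60 N. Pads are 19 mm wide; open, the fingers measure 130 mm over their backs; the gripper's body (75 mm by 190 mm) begins 47 mm behind the grasp point.
Start: joints at [-1.365, 0.342, 1.524, -0, 1.275, -0.146], TCP at [0.181, -0.493, 0.216] pointing down, gripper open.
Joint ranges: [-2.53, 2.53], [-0.77, 2.02], [0.04, 2.7], [-1, 4.14], [0.28, 2.66], [-3.11, 3.11]. Speed limits (rad/s): [2.57, 2.57, 3.14, 3.14, 3.14, 3.14].

### API

Orientations are given as [roll, pitch, yaw] about the fixed x, y, z axes, in that order (R = Rz(yaw) Ry(pitch) Rx(roll)).
In Python, from cell import robot gives the robot as it stands. The module is installed in compiled form; this text tells all that it offers.
- The arm moves only by the tool carry_out, never from a script. Its argument "commands" is a list of rows, each a list of 3 entries, a list of its own where there are three numbers: the shift along the tool's x, y, z in m, then the turn about the tool's z in rad, then the opening, from 0 (shut) to 1 (fully open). In form: [[[dx, dy, dz], yaw, claw], ...]. A call has 1 to 20 rows; each row shifts and turns the commanded pose from where the row before left it, along the tool's axes as they then stand; what a row does not reach is not made up. A row lasts 1/8 s, in which the tool goes at most 62.5 mm and 10.7 degrees, less where a joint would pass 70% of its speed; a pose out of reach is approached as far as the arm can. A call is refused whole if a number of a shift passes 0.0625 or a number of a turn 0.188, either way. A call with a gripper value outside its range is refused whole. The fingers move at their own pace and stop on an object; "newtons" is the grip in N (left out, the last holds). Time passes only in rows, so rows that do not move let the fingers close. It gives the time, the measured TCP pose, the force, the opening and the grip force at its end, in the units of the state.
- robot.observe(): the state, without advancing time (a new reading comes with each control period).
- robot.read_camera(name): name is "scene" or "top"; returns a dict with "pixels" (400x640x3 uint8, red, green, blue), "fx", "fy", "cx", "cy" (pixels), "view" (4x4, takes a point from world to camera coordinates). Camera axes: x right, y up, looking along -z (the intrinsics and any distortion apply to the point x, -y, -z); pixel columns grow to the right and rows downward; lengths in m; the calibration is good to about 2 mm. A picture is of the moment at which its call begins. There is no depth.
- robot.hand_in(): hands the job in; it is judged then, once.
Trained networks look in a picture, given as the dict that the camera call returned (one of the last four; its "shot" number tells which), for a name from the list of things; names that differ only in an ending like _2 or _b are one class to them, and where a whole thing is asked for, a point or a joint stands for the part that bears it (a point fixed in the world has none). Each returns a list of dicts, best first, with "p" (0 to 1); they miss things now and then, are a little off and sometimes report something else, mostly with a low value. They report only what shows in the picture. A call takes as long as a camera call. They do not tell look-alikes from the thing itself.
- robot.find_in(picture, name): "at" ([column, row] in pixels, amid what is visible of it).
- robot.tip_of(picture, name): "at" ([column, row] in pixels: a listed point, or the origin of a listed thing).
The state is a dict: "time": time; "qpos": joint angles; "qvel": joint speeds; "joint_efforts": joint torques, N m; "tool_pos": TCP position; "tool_rot": TCP orientation; "contact_force": force on the tool from outside, world axes, zero at the start; "torque": the same for the moment, N m; "opening": finger opening in m; "grip_force": force on a finger pad.
Only numpy, scipy, OpenCV 4.12 (cv2) and the standard library are available. Lean on these libraries where they do the work, as an engineer would, in place of code of your own. Each camera call takes 0.05 s, during which the arm holds its last target. There are 200 camera calls.

### The job

Bring the tray with the brass ball valve forward in its lane of the pick rack: put the closed fingertips down inside its handle, press the lane's spring stop flush and, holding it down, draw the tray over it by the handle bar. Slide the tray on to the very front of the lane, so that the stop springs up behind it, then move clear. Do not lift or tip the tray, keep the valve in it, and leave the other trays and everything else where they are.

Things in the scene. Friction and masses are not known exactly. Their poses are not given: they have to be found in the camera images.
- rack: Low fixed pick rack, 332 (x) x 366 mm (y), steel deck top 40 mm above the table, orange beams. Three lanes along its x axis at y = +112, 0 and -112 mm, 106 mm wide between guides 15 mm high. Origin on the table; -x is its front (robot side). Trays in the rear (storage) bay have their front face at x = +4 to +9 mm; in the front (picking) bay a tray's face is stopped at x = -176 mm by the end tabs.
- lane_end (a point): Front end of the middle lane, on its centre line at deck height, rack x = -176 mm. Here two tabs, 14 mm high and reaching 14 mm in from each guide, stop a tray's front face; the middle of the lane between the tabs is open, so fingers in the handle pass through. The other lanes are the same, 112 mm to each side.
- tray_valve: Tray with the ball valve, in any lane: bare steel, 130 (x) x 100 (y) x 43 mm high, loose, on 3 mm skids so that its front wall and floor clear the deck by 3 mm; 0.8 kg with the valve, pulled with 1 to 5 N. Origin: centre of its underside, at deck height; front face 65 mm in front (-x); axes as the rack's. Stored: origin at rack x = +69 to +74 mm; drawn forward and locked: -103 to -111 mm.
- tray_valve_handle (a point): Middle of the bar handle on the front of the valve's tray: round bar, 8 mm diameter, along the tray's y, 80 mm between the centres of its arms, 28 mm above the deck, 46 mm in front of the tray's face. The opening between face and bar, free from above down to deck and stop, is 42 mm (x) by 72 mm (y).
- valve: Brass ball valve, hexagonal ends 30 mm across flats, 66 mm long, with a flat steel lever 66 mm long on top; 41 mm high. Origin: centre of its underside. It lies loose in its tray and marks the tray to bring forward.
- stop_left (a joint): How far the spring stop of the left (y = +112 mm) lane is pressed down, m: 0 = up, 10 mm above the deck; 0.0095 = flush (bottom of its travel, 0.5 mm above the deck). A tray passes over it from 0.0075 on and then keeps it at about 0.007. The spring gives 1.3 N up, 3 N flush; let go, it springs up at once unless a tray is over it.
- stop_left_top (a point): Centre of the ridged top face of the left (y = +112 mm) lane's spring stop, a steel block 40 (x) x 36 mm (y) at rack x = -38 to +2 mm that moves straight down into the deck. Up, it blocks the front wall of a stored tray, or stands behind the rear wall of a tray drawn forward. With a tray stored it lies right under the opening of the tray's handle.
- stop_middle (a joint): How far the spring stop of the middle lane is pressed down, m: 0 = up, 10 mm above the deck; 0.0095 = flush (bottom of its travel, 0.5 mm above the deck). A tray passes over it from 0.0075 on and then keeps it at about 0.007. The spring gives 1.3 N up, 3 N flush; let go, it springs up at once unless a tray is over it.
- stop_middle_top (a point): Centre of the ridged top face of the middle lane's spring stop, a steel block 40 (x) x 36 mm (y) at rack x = -38 to +2 mm that moves straight down into the deck. Up, it blocks the front wall of a stored tray, or stands behind the rear wall of a tray drawn forward. With a tray stored it lies right under the opening of the tray's handle.
- stop_right (a joint): How far the spring stop of the right (y = -112 mm) lane is pressed down, m: 0 = up, 10 mm above the deck; 0.0095 = flush (bottom of its travel, 0.5 mm above the deck). A tray passes over it from 0.0075 on and then keeps it at about 0.007. The spring gives 1.3 N up, 3 N flush; let go, it springs up at once unless a tray is over it.
- stop_right_top (a point): Centre of the ridged top face of the right (y = -112 mm) lane's spring stop, a steel block 40 (x) x 36 mm (y) at rack x = -38 to +2 mm that moves straight down into the deck. Up, it blocks the front wall of a stored tray, or stands behind the rear wall of a tray drawn forward. With a tray stored it lies right under the opening of the tray's handle.
- tray_elbows: Bystander: the same steel tray, holding two white pipe elbows, in the storage bay of another lane. Origin: centre of its underside.
- tray_sprinklers: Bystander: the same steel tray, holding two black sprinkler heads 41 mm high, in the storage bay of the remaining lane. Origin: centre of its underside.
- elbow1: Bystander: white plastic pipe elbow, 33 mm high, lying in its tray. Origin: on its underside.
- elbow2: Bystander: second white elbow in the same tray. Origin: on its underside.
- sprinkler1: Bystander: black sprinkler head, 38 mm across and 41 mm high, standing in its tray. Origin: on its underside.
- sprinkler2: Bystander: second sprinkler head in the same tray. Origin: on its underside.
- tape_roll: Bystander: cardboard-brown roll of packing tape, 96 mm across, 48 mm high, lying on the table to the left of the rack. Origin: on its underside.
- mug: Bystander: white mug, 80 mm across, 92 mm high, to the right of the rack. Origin: on its underside.
- wrench: Bystander: steel wrench, 190 mm long, lying flat on the table in front of the rack. Origin: on its underside.
- scanner: Bystander: black hand scanner, about 155 mm long, 44 mm high, to the right of the rack. Origin: on its underside.
- carton: Bystander: closed cardboard carton 140 x 100 x 85 mm, to the left of the rack. Origin: on its underside.
Not all that is in view belongs to the job. What is shaped like the tray_valve but blue is not meant.

How it is judged:
By the outcome, as a careful person would: the job done as asked, in the order asked, and still so for the second after the job is handed in, with the robot touching nothing.
It also fails if it takes over 42 s, if anything falls off the work surface, if the arm or the gripper's body presses on something with over 40 N, if the wrist force passes 120 N, or if a joint passes its speed limit or range.

## Working session

There is one attempt and no reset: what is moved stays moved. The work goes in short steps, Python scripts to look and compute and a tool call to move; the robot and the scene stay as the last step left them, time stands still between calls to the robot, and variables do not carry over. Pictures are saved under pics/ and viewed, at most 10 in all, crops included, and the job is handed in when it is done.

Besides the shell and the picture viewer there is one more tool, called after "Emit:" as name(argument=value, ...), one argument or row to a line, values as JSON. carry_out: Moves the arm, as the interface text tells. Its arguments: {"type":"object","properties":{"commands":{"type":"array"},"newtons":{"type":"number"}},"required":["commands"]}

```bash
mkdir -p pics
cat > h.py <<'E'
import numpy as np, cv2
from cell import robot
def ray(p,uv):
    V=np.array(p["view"]);R=V[:3,:3];o=-R.T@V[:3,3]
    d=R.T@np.array([(uv[0]-p["cx"])/p["fx"],-(uv[1]-p["cy"])/p["fy"],-1]);return o,d
def at(p,uv,z):
    o,d=ray(p,uv);return (o+d*(z-o[2])/d[2]).round(4)
def proj(p,X):
    V=np.array(p["view"]);c=V[:3,:3]@np.array(X)+V[:3,3]
    return np.array([p["cx"]+p["fx"]*c[0]/-c[2],p["cy"]-p["fy"]*c[1]/-c[2]]).round(1)
def save(p,n,crop=None,s=1):
    im=cv2.cvtColor(p["pixels"],cv2.COLOR_RGB2BGR)
    if crop: a,b,c,d=crop;im=im[b:d,a:c]
    cv2.imwrite("pics/"+n,cv2.resize(im,None,fx=s,fy=s,interpolation=cv2.INTER_CUBIC))
E
python3 - <<'E'
from h import *
s=robot.observe();print(s["time"],s["tool_pos"],s["tool_rot"],s["opening"],robot.tcp_to_tips)
P={n:robot.read_camera(n) for n in("top","scene")}
for n,p in P.items():
    save(p,n+"0.png");print(n,[k for k in p if k not in("pixels","view")],(-p["view"][:3,:3].T@p["view"][:3,3]).round(3))
    for nm,z in (("rack",0),("lane_end",.04),("tray_valve",.04),("tray_valve_handle",.068),("valve",.045),("stop_left_top",.05),("stop_middle_top",.05),("stop_right_top",.05),("tray_elbows",.04),("tray_sprinklers",.04)):
        print(nm,[(np.round(r["at"],1).tolist(),round(r["p"],2),at(p,r["at"],z).tolist()) for r in robot.tip_of(p,nm)[:3]])
E
```

```text
0.0 [ 0.18083696 -0.49239726  0.21574353] [-3.14003237e+00 -2.18899964e-04  3.51819177e-01] 0.09179923459542606 0.017
top ['fx', 'fy', 'cx', 'cy', 'shot'] [ 0.417 -0.012  1.555]
rack [([330.5, 155.3], 0.87, [0.6718, -0.0566, 0.0])]
lane_end [([328.8, 213.3], 0.96, [0.4843, -0.0454, 0.04])]
tray_valve [([244.1, 274.2], 0.8, [0.3038, 0.219, 0.04]), ([298.3, 127.7], 0.56, [0.7554, 0.0434, 0.04])]
tray_valve_handle [([273.6, 293.1], 0.82, [0.2479, 0.1268, 0.068]), ([290.4, 161.6], 0.59, [0.6443, 0.0688, 0.068])]
valve [([296.9, 134.2], 0.56, [0.7338, 0.048, 0.045]), ([293.8, 161.8], 0.35, [0.6469, 0.0594, 0.045])]
stop_left_top [([295.8, 158.6], 0.67, [0.656, 0.0528, 0.05])]
stop_middle_top [([333.9, 160.9], 0.46, [0.6459, -0.0652, 0.05])]
stop_right_top [([365.7, 165.1], 0.7, [0.6303, -0.1631, 0.05])]
tray_elbows [([370.4, 138.1], 0.6, [0.7165, -0.1816, 0.04])]
tray_sprinklers [([333.2, 129.2], 0.97, [0.7478, -0.066, 0.04]), ([199.3, 166.9], 0.66, [0.639, 0.3556, 0.04])]
scene ['fx', 'fy', 'cx', 'cy', 'shot'] [1.188 0.43  0.733]
rack [([288.2, 259.9], 0.42, [0.7196, 0.0254, 0.0])]
lane_end [([323.9, 182.6], 0.94, [0.4897, -0.0381, 0.04])]
tray_valve [([445.2, 195.5], 0.86, [0.3528, 0.2342, 0.04]), ([285.7, 260.7], 0.73, [0.7499, 0.0446, 0.04])]
tray_valve_handle [([323.9, 221.5], 0.91, [0.6296, 0.0584, 0.068]), ([427.3, 162.1], 0.8, [0.2884, 0.1514, 0.068])]
valve [([229.6, 202.9], 0.71, [0.6923, -0.1745, 0.045]), ([291.2, 257.1], 0.61, [0.7386, 0.0506, 0.045]), ([449.0, 310.2], 0.6, [0.6658, 0.3717, 0.045])]
stop_left_top [([315.3, 235.7], 0.4, [0.6622, 0.0584, 0.05]), ([323.7, 221.0], 0.26, [0.6134, 0.0471, 0.05])]
stop_middle_top [([280.7, 215.3], 0.58, [0.6569, -0.0443, 0.05])]
stop_right_top [([249.3, 189.5], 0.48, [0.6313, -0.1655, 0.05])]
tray_elbows [([217.7, 210.7], 0.89, [0.7253, -0.1822, 0.04]), ([252.7, 192.3], 0.47, [0.6262, -0.1601, 0.04])]
tray_sprinklers [([255.6, 232.7], 0.65, [0.7263, -0.0611, 0.04])]
```

View pics/top0.png

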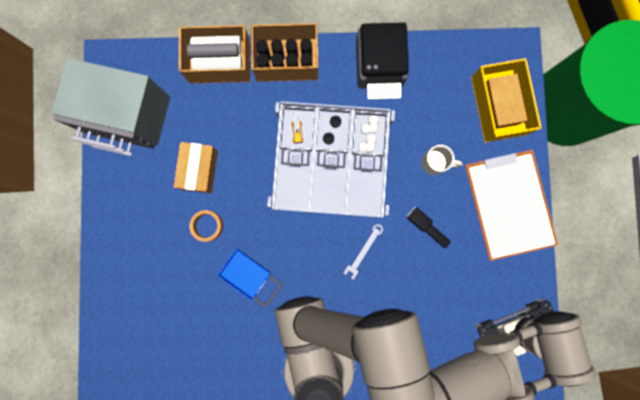

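View pics/scene0.png

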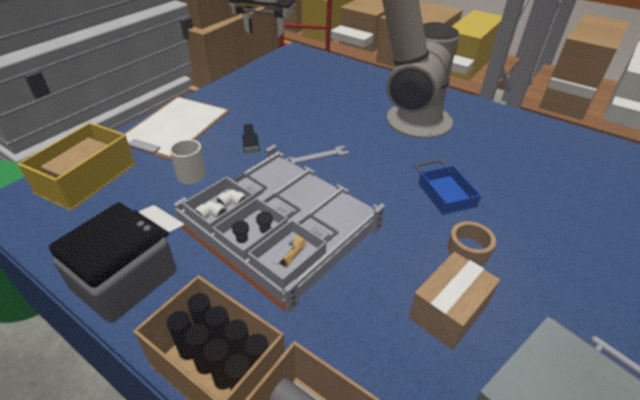

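The valve (297,132) lies in the left lane; the sprinklers are in the middle lane and the elbows in the right one. The blue tray at (245,272) is the decoy. I'll fit the rack pose next, using zoomed views.

Run:
```python
from h import *
from scipy.optimize import least_squares
obs=[]
mod={"lane_end":(-.176,0,.04),"stop_left_top":(-.018,.112,.05),"stop_middle_top":(-.018,0,.05),"stop_right_top":(-.018,-.112,.05)}
tr={"tray_valve":(.072,.112,.04),"tray_valve_handle":(-.039,.112,.068),"tray_elbows":(.0715,-.112,.04),"tray_sprinklers":(.0715,0,.04)}
g=np.array([.66,-.055,-.07])
def W(q,m): c,s=np.cos(q[2]),np.sin(q[2]);return np.array([q[0]+c*m[0]-s*m[1],q[1]+s*m[0]+c*m[1],m[2]])
for n in("top","scene"):
    p=robot.read_camera(n)
    for nm,m in {**mod,**tr}.items():
        for r in robot.tip_of(p,nm):
            w=at(p,r["at"],m[2])
            if np.linalg.norm(w-W(g,m))<.035: obs.append((n,nm,w,m));break
    if n=="top": save(p,"topz.png",(255,90,405,225),5); pt=p
f=lambda q:np.concatenate([(W(q,m)-w)[:2]*1000 for _,_,w,m in obs])
r=least_squares(f,g,loss="soft_l1",f_scale=4,x_scale=[.01,.01,.05]);q=r.x;print(q)
for n,nm,w,m in obs:print(n,nm,((W(q,m)-w)[:2]*1000).round(1))
for m in [(-.166,.183,.05),(.166,.183,.05),(-.166,-.183,.05),(.166,-.183,.05)]:print(m,(5*(proj(pt,W(q,m))-[255,90])))
```

```text
[ 0.66128127 -0.05688074 -0.11930282]
top lane_end [-3.4 -6.2]
top stop_left_top [3.7 1.2]
top stop_middle_top [-3.9  3.1]
top stop_right_top [ 2.  -5.3]
top tray_valve_handle [ -9.1 -12.8]
top tray_elbows [-4.3  3. ]
top tray_sprinklers [-4.7  0.4]
scene lane_end [0.3 8.5]
scene stop_left_top [-3.7 -1.2]
scene stop_middle_top [-0.8  3.8]
scene stop_right_top [  0.6 -11.3]
scene tray_valve [ 5.7 -5. ]
scene tray_valve_handle [10.4  9.5]
scene tray_elbows [2.7 2.1]
scene tray_sprinklers [12.   0.2]
(-0.166, 0.183, 0.05) [ 59.5 568. ]
(0.166, 0.183, 0.05) [114.5  42.5]
(-0.166, -0.183, 0.05) [652.5 624.5]
(0.166, -0.183, 0.05) [697.   95.5]
```

View pics/topz.png

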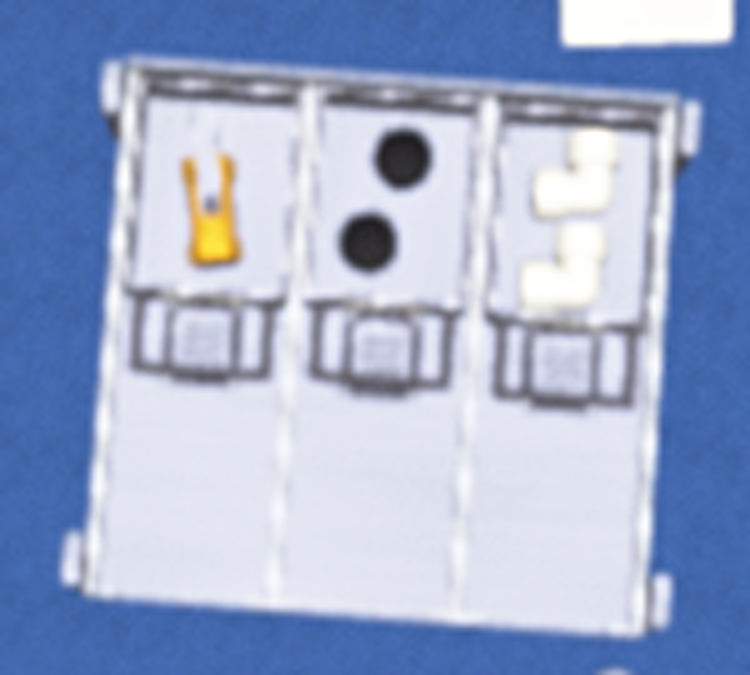

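Run:
```python
from h import *
from scipy.optimize import least_squares
p=robot.read_camera("top")
o=lambda a:((np.array(a)+.5)/5-.5+[255,90])
print("dirs")
for a,b,z in [((310,100),(275,600),.055),((487,110),(460,612),.055),((133,95),(92,590),.055),((667,125),(640,628),.055)]:
    A,B=at(p,o(a),z),at(p,o(b),z);print(A,B,np.arctan2(*(A-B)[[1,0]]))
for a,z in [((203,342),.05),((380,355),.05),((564,371),.05),((200,375),.068),((378,388),.068),((563,402),.068)]:print(a,at(p,o(a),z))
A,B=at(p,o((85,595)),.04),at(p,o((645,632)),.04);print("front",A,B,np.arctan2(*(A-B)[[1,0]])-np.pi/2)
```

```text
dirs
[ 0.8079 -0.0154  0.055 ] [0.4964 0.0135 0.055 ] -0.09251205849249608
[ 0.7986 -0.1255  0.055 ] [ 0.4863 -0.0996  0.055 ] -0.08274372296542726
[0.814 0.095 0.055] [0.5052 0.1256 0.055 ] -0.09877081395860673
[ 0.7862 -0.237   0.055 ] [ 0.4739 -0.2092  0.055 ] -0.08878295833148615
(203, 342) [0.658  0.0546 0.05  ]
(380, 355) [ 0.647 -0.055  0.05 ]
(564, 371) [ 0.6342 -0.1685  0.05  ]
(200, 375) [0.6347 0.0561 0.068 ]
(378, 388) [ 0.624  -0.0527  0.068 ]
(563, 402) [ 0.6125 -0.1654  0.068 ]
front [0.5031 0.1314 0.04  ] [ 0.472  -0.2141  0.04  ] -0.08977252967187743
```

Emit:
carry_out(
  commands=[
    [[0,0,0],0.149,0],
    [[0,0,0],0.149,0],
    [[0,0,0],0.149,0],
    [[0.026,-0.0368,0],0,0],
    [[0.026,-0.0368,0],0,0],
    [[0.026,-0.0368,0],0,0],
    [[0.026,-0.0368,0],0,0],
    [[0.026,-0.0368,0],0,0],
    [[0.026,-0.0368,0],0,0],
    [[0.026,-0.0368,0],0,0],
    [[0.026,-0.0368,0],0,0],
    [[0.026,-0.0368,0],0,0],
    [[0.026,-0.0368,0],0,0],
    [[0.026,-0.0368,0],0,0],
    [[0.026,-0.0368,0],0,0],
    [[0.026,-0.0368,0],0,0],
    [[0.026,-0.0368,0],0,0],
    [[0.026,-0.0368,0],0,0],
    [[0.026,-0.0368,0],0,0],
  ],
  newtons=10,
)

```text
time: 4.42
tool_pos: [0.6519, 0.055, 0.2163]
tool_rot: [3.141, -0.0, -0.095]
contact_force: [-0.5, -0.5, 0.0]
opening: 0.0005
grip_force: 0.0
```

Emit:
carry_out(
  commands=[
    [[0,0,0.03],0,0],
    [[0,0,0.03],0,0],
    [[0,0,0.03],0,0],
    [[0,0,0.014],0,0],
    [[0,0,0],0,0],
  ],
)

```text
time: 5.05
tool_pos: [0.6507, 0.0537, 0.1117]
tool_rot: [3.141, 0.002, -0.095]
contact_force: [-0.6, 0.4, 0.3]
opening: 0.0005
grip_force: 0.0
```

Run:
```python
from h import *
s=robot.observe();print(s["time"],s["tool_pos"],s["tool_rot"],s["opening"],s["contact_force"])
tip=s["tool_pos"]+[0,0,-.017]
for n,c in(("scene",(250,150,400,300)),("top",(255,110,345,200))):
    p=robot.read_camera(n);save(p,n+"1.png",c,5 if n=="top" else 4);k=5 if n=="top" else 4
    print(n,((proj(p,tip)-c[:2])*k), "down",((proj(p,[tip[0],tip[1],.05])-c[:2])*k))
    for nm,z in(("tray_valve_handle",.068),("stop_left_top",.05)):
        print(nm,[(np.round(r["at"],1).tolist(),round(r["p"],2),at(p,r["at"],z).tolist()) for r in robot.tip_of(p,nm)[:3]])
```

```text
5.05 [0.65066308 0.05367978 0.11170872] [ 3.14139092e+00  1.66462651e-03 -9.52825797e-02] 0.0005220152814034959 [-0.55516868  0.36414433  0.25919621]
scene [267.2 269.6] down [266.4 326.8]
tray_valve_handle [([322.0, 219.7], 0.9, [0.6274, 0.0517, 0.068]), ([220.1, 211.1], 0.64, [0.7417, -0.1521, 0.068]), ([429.5, 159.9], 0.56, [0.2759, 0.152, 0.068])]
stop_left_top [([314.9, 233.0], 0.58, [0.656, 0.0529, 0.05])]
top [199.5 240.5] down [202.5 251.5]
tray_valve_handle []
stop_left_top []
```

View pics/scene1.png

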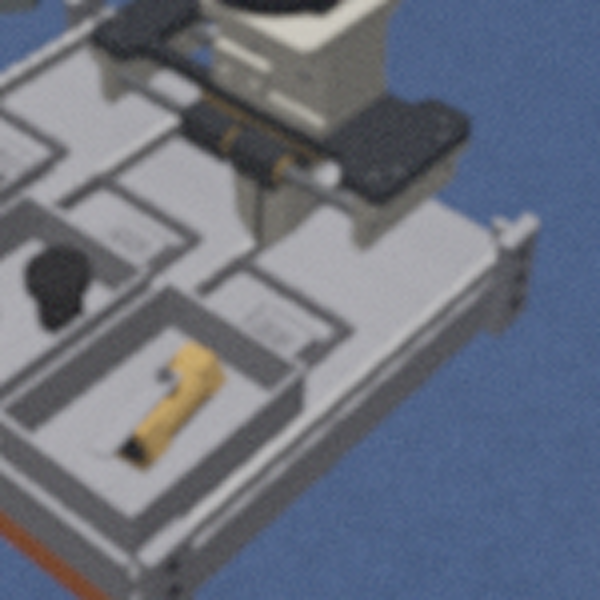

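View pics/top1.png

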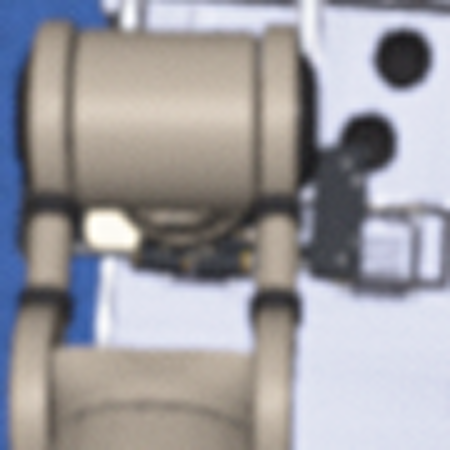

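Run:
```python
from h import *
p=robot.read_camera("scene");s=robot.observe();print(s["tool_pos"],s["time"],p["fx"],p["fy"],p["cx"],p["cy"])
R=np.array(p["view"])[:3,:3];print(R@R.T)
t=np.array(s["tool_pos"]);x=np.array([.9955,-.095,0]);y=np.array([.095,.9955,0])
for nm,w in [("bar",[.6347,.0561,.068]),("rear-left tray top corner",None),("tip corners",None)]:
    if w: print(nm,(proj(p,w)-[250,150])*4)
for a in(-.0095,.0095):
  for b in(-.019,.019): print("tip",a,b,(proj(p,t+a*x+b*y-[0,0,.017])-[250,150])*4)
for b in(-.065,.065): print("body?",(proj(p,t+b*y+[0,0,.049])-[250,150])*4)
st=np.array([.658,.0546,0])
for a,b in((.02,.018),(.02,-.018),(-.02,.018),(-.02,-.018)):print("stop",(proj(p,st+a*x+b*y+[0,0,.05])-[250,150])*4)
```

```text
[0.65146248 0.05369018 0.11338647] 5.4 423.22993900945795 423.22993900945795 313.9335645289657 196.1484725539299
[[ 1.00000000e+00 -8.41835013e-17 -1.22456440e-17]
 [-8.41835013e-17  1.00000000e+00 -9.63459747e-17]
 [-1.22456440e-17 -9.63459747e-17  1.00000000e+00]]
bar [286.8 289.6]
tip -0.0095 -0.019 [251.6 242.8]
tip -0.0095 0.019 [304.8 275.2]
tip 0.0095 -0.019 [228.4 260.8]
tip 0.0095 0.019 [281.6 294. ]
body? [175.2 122.4]
body? [366.8 233.2]
stop [260.8 371.6]
stop [211.6 339.2]
stop [308.  331.6]
stop [259.2 300.8]
```

Run:
```python
from h import *
c=(270,155,350,245)
p=robot.read_camera("scene");save(p,"scene2.png",c,6)
s=robot.observe();print(s["qpos"],s["tool_pos"])
```

```text
[-3.48858779e-02  6.62712876e-01  1.27748235e+00 -7.08125831e-05
  1.20015844e+00  1.63116943e+00] [0.65132425 0.05369359 0.1131501 ]
```

View pics/scene2.png

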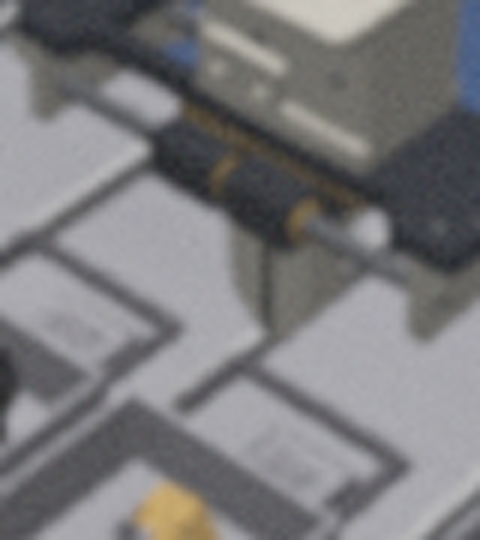

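Run:
```python
from h import *
s=robot.observe();t=np.array(s["tool_pos"]);x=np.array([.9955,-.095,0]);y=np.array([.095,.9955,0])
pt=robot.read_camera("top");ps=robot.read_camera("scene")
for a in(-.0375,.0375):
  for b in(-.095,.095):
    for h in(.049,.075):
      w=t+a*x+b*y+[0,0,h];print(a,b,h,"top5",(proj(pt,w)-[255,110])*5,"scene6",(proj(ps,w)-[270,155])*6,"scene4",(proj(ps,w)-[250,150])*4)
print(pt["cx"],pt["fx"])
```

```text
-0.0375 -0.095 0.049 top5 [354. 297.] scene6 [153.6  71.4] scene4 [182.4  67.6]
-0.0375 -0.095 0.075 top5 [354.5 290.5] scene6 [152.4  14.4] scene4 [181.6  29.6]
-0.0375 0.095 0.049 top5 [ 24.  273.5] scene6 [571.8 303. ] scene4 [461.2 222. ]
-0.0375 0.095 0.075 top5 [ 18.5 267. ] scene6 [578.4 244.2] scene4 [465.6 182.8]
0.0375 -0.095 0.049 top5 [363. 168.] scene6 [  8.4 168.6] scene4 [ 85.6 132.4]
0.0375 -0.095 0.075 top5 [364. 159.] scene6 [  3.6 110.4] scene4 [82.4 93.6]
0.0375 0.095 0.049 top5 [ 34.5 145. ] scene6 [430.8 423.6] scene4 [367.2 302.4]
0.0375 0.095 0.075 top5 [ 29. 136.] scene6 [435.  364.2] scene4 [370.  262.8]
312.2869868921868 490.0743782684391
```

The handle opening shows just right of and below the fingers, at about (319,230). The top view confirms the gripper in x and y. The scene view makes it look somewhat high, so I'll descend in small steps and watch the force.

Emit:
carry_out(
  commands=[
    [[0.008,-0.001,0],0,0],
    [[0,0,0],0,0],
    [[0,0,0.008],0,0],
    [[0,0,0.008],0,0],
    [[0,0,0.008],0,0],
    [[0,0,0.008],0,0],
    [[0,0,0],0,0],
  ],
)

```text
time: 6.42
tool_pos: [0.6585, 0.054, 0.0794]
tool_rot: [3.141, 0.002, -0.095]
contact_force: [0.2, -0.2, 0.1]
opening: 0.0005
grip_force: 0.0
```

Run:
```python
from h import *
s=robot.observe();print(s["tool_pos"],s["contact_force"])
c=(270,155,370,255);p=robot.read_camera("scene");save(p,"scene3.png",c,6)
t=np.array(s["tool_pos"]);x=np.array([.9955,-.095,0]);y=np.array([.095,.9955,0])
for a in(-.0095,.0095):
  for b in(-.019,.019): print("tip",a,b,(proj(p,t+a*x+b*y-[0,0,.017])-[270,155])*6)
```

```text
[0.65851386 0.05397955 0.07937226] [ 0.20820281 -0.204095    0.09452842]
tip -0.0095 -0.019 [246.6 411.6]
tip -0.0095 0.019 [324.6 460.8]
tip 0.0095 -0.019 [212.4 439.2]
tip 0.0095 0.019 [290.4 489. ]
```

View pics/scene3.png

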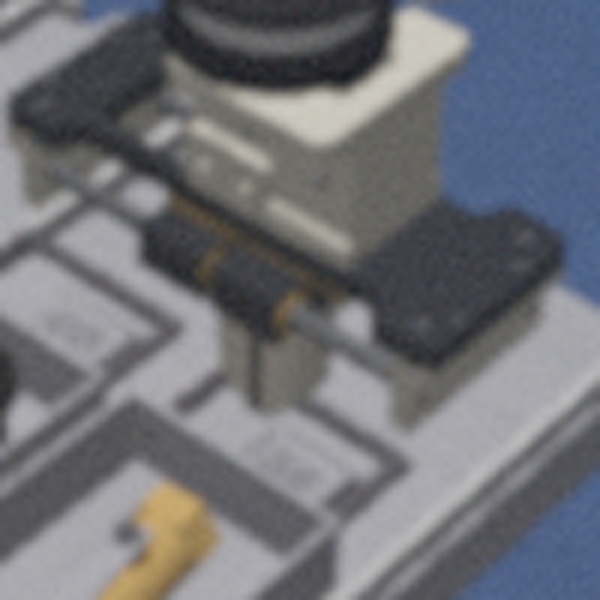

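The finger block's bottom is at about (290,408) in the crop. It still appears above the bar and horizontally over the opening. I'll keep going down until there is contact.

Emit:
carry_out(
  commands=[
    [[0,0,0.005],0,0],
    [[0,0,0.004],0,0],
    [[0,0,0],0,0],
  ],
)

```text
time: 6.85
tool_pos: [0.6588, 0.054, 0.071]
tool_rot: [3.141, 0.001, -0.095]
contact_force: [0.6, -0.1, -0.6]
opening: 0.0004
grip_force: 0.0
```

Emit:
carry_out(
  commands=[
    [[0,0,0.003],0,0],
    [[0,0,0.002],0,0],
    [[0,0,0],0,0],
  ],
)

```text
time: 7.22
tool_pos: [0.659, 0.054, 0.0662]
tool_rot: [3.141, 0.0, -0.095]
contact_force: [-0.4, 0.0, 0.3]
opening: 0.0006
grip_force: 0.0
```

Emit:
carry_out(
  commands=[
    [[0,0,0.0025],0,0],
    [[0,0,0.0025],0,0],
    [[0,0,0],0,0],
  ],
)

```text
time: 7.6
tool_pos: [0.6589, 0.054, 0.061]
tool_rot: [3.141, 0.001, -0.095]
contact_force: [-0.2, -0.5, -1.2]
opening: 0.0008
grip_force: 0.0
```

Run:
```python
from h import *
for i in range(4):
    p=robot.read_camera("scene");s=robot.observe();print(s["tool_pos"],s["contact_force"],s["torque"])
c=(270,155,370,255);save(p,"scene4.png",c,6)
```

```text
[0.65901575 0.0539262  0.06124188] [-0.02307986 -0.31132884  0.25144   ] [ 0.07569162  0.04326258 -0.04115872]
[0.65909384 0.05394808 0.0613613 ] [-1.12774391 -0.83828919  0.61751785] [ 0.06007891  0.00448314 -0.07723907]
[0.65912361 0.05395476 0.06145213] [-0.10812822  0.00186855  0.1014623 ] [ 0.04397087 -0.00255742 -0.00948823]
[0.65912873 0.05394533 0.06145601] [ 0.09785155 -0.76114709 -0.04364414] [0.04804626 0.00091203 0.05293335]
```

View pics/scene4.png

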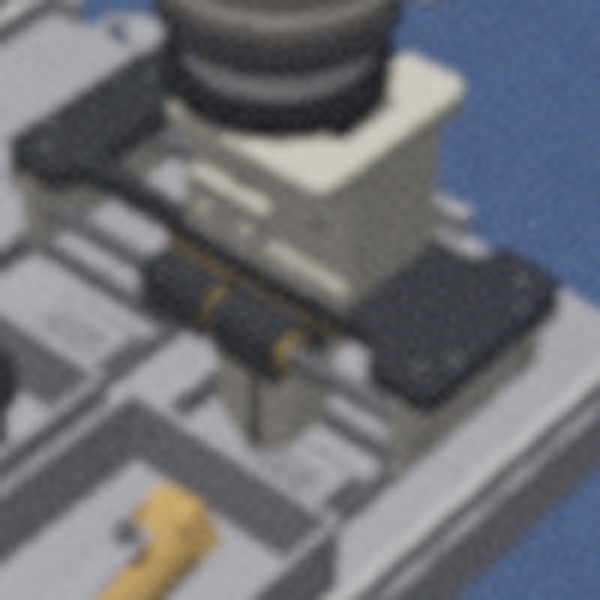

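Still no contact. The picture shows the tips (centre about (272,415)) roughly 25–30 mm above the stop (about (285,460)), so the fingers stand higher than the nominal 17 mm implies. I'll keep lowering and feel for it.

Emit:
carry_out(
  commands=[
    [[0,0,0.004],0,0],
    [[0,0,0.004],0,0],
    [[0,0,0.004],0,0],
    [[0,0,0],0,0],
  ],
)

```text
time: 8.3
tool_pos: [0.6587, 0.0539, 0.0488]
tool_rot: [3.141, 0.001, -0.095]
contact_force: [0.4, 0.2, -0.3]
opening: 0.0006
grip_force: 0.0
```

Emit:
carry_out(
  commands=[
    [[0,0,0.003],0,0],
    [[0,0,0.003],0,0],
    [[0,0,0],0,0],
  ],
)

```text
time: 8.68
tool_pos: [0.6589, 0.054, 0.0431]
tool_rot: [3.141, 0.001, -0.095]
contact_force: [0.2, 0.2, 0.4]
opening: 0.0005
grip_force: 0.0
```

Emit:
carry_out(
  commands=[
    [[0,0,0.003],0,0],
    [[0,0,0.002],0,0],
    [[0,0,0],0,0],
  ],
)

```text
time: 9.05
tool_pos: [0.6592, 0.0539, 0.0384]
tool_rot: [3.142, -0.0, -0.095]
contact_force: [-1.0, -0.7, 0.9]
opening: 0.0002
grip_force: 0.6
```

Emit:
carry_out(
  commands=[
    [[0,0,0.002],0,0],
    [[0,0,0.002],0,0],
    [[0,0,0],0,0],
    [[0,0,0],0,0],
  ],
)

```text
time: 9.55
tool_pos: [0.6592, 0.054, 0.0345]
tool_rot: [3.142, -0.0, -0.095]
contact_force: [0.2, 1.0, 2.5]
opening: 0.0006
grip_force: 1.0
```

Run:
```python
from h import *
F=[]
for i in range(6):
    p=robot.read_camera("scene");s=robot.observe();F.append(s["contact_force"])
print(s["tool_pos"],np.mean(F,0),s["torque"])
c=(270,155,370,255);save(p,"scene5.png",c,6)
```

```text
[0.65921134 0.05395178 0.03451304] [0.61562729 0.12235723 1.98313659] [-0.02994044 -0.08004669  0.00561684]
```

View pics/scene5.png

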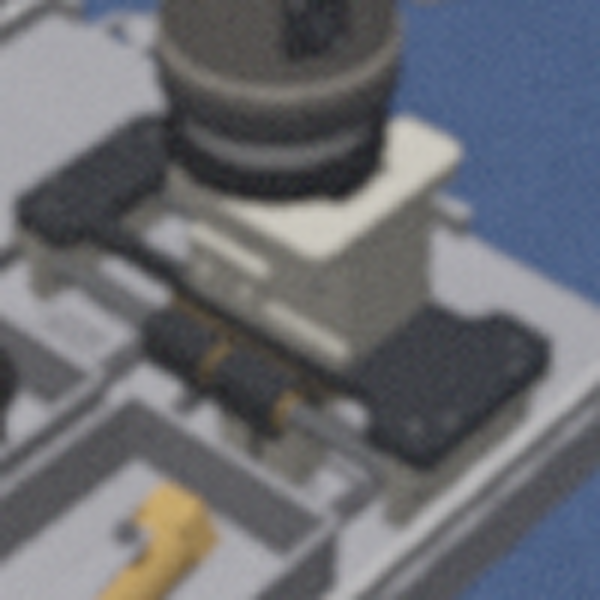

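The tips are now behind the front wall, inside the handle, with about 2 N on them. That fits the stop being half pressed, so I'll press it flush.

Emit:
carry_out(
  commands=[
    [[0,0,0.002],0,0],
    [[0,0,0.002],0,0],
    [[0,0,0],0,0],
    [[0,0,0],0,0],
  ],
)

```text
time: 10.35
tool_pos: [0.6592, 0.0539, 0.0305]
tool_rot: [3.142, -0.0, -0.095]
contact_force: [0.4, 0.3, 3.4]
opening: 0.0007
grip_force: 1.8
```

Emit:
carry_out(
  commands=[
    [[0,0,0.001],0,0],
    [[0,0,0.001],0,0],
    [[0,0,0],0,0],
    [[0,0,0],0,0],
  ],
)

```text
time: 10.85
tool_pos: [0.6593, 0.0539, 0.0302]
tool_rot: [3.141, -0.001, -0.095]
contact_force: [-5.1, -0.7, 13.6]
opening: 0.0003
grip_force: 7.0
```

Flush at z≈0.030, where the force rises hard. I'll ease the press a little and draw forward.

Emit:
carry_out(
  commands=[
    [[0,0,-0.0007],0,0],
    [[-0.003,0,0],0,0],
    [[-0.003,0,0],0,0],
    [[-0.003,0,0],0,0],
    [[-0.002,0,0],0,0],
    [[0,0,0],0,0],
  ],
)

```text
time: 11.6
tool_pos: [0.6506, 0.0548, 0.0304]
tool_rot: [-3.141, -0.006, -0.095]
contact_force: [6.2, -0.3, 5.7]
opening: 0.0008
grip_force: 3.6
```

Emit:
carry_out(
  commands=[
    [[-0.003,0,0],0,0],
    [[-0.003,0,0],0,0],
    [[-0.002,0,0],0,0],
    [[0,0,0],0,0],
  ],
)

```text
time: 12.1
tool_pos: [0.6428, 0.0555, 0.0304]
tool_rot: [-3.141, -0.007, -0.095]
contact_force: [6.4, -0.1, 4.7]
opening: 0.0007
grip_force: 3.9
```

Emit:
carry_out(
  commands=[
    [[-0.003,0,0],0,0],
    [[-0.003,0,0],0,0],
    [[-0.003,0,0],0,0],
    [[0,0,0],0,0],
  ],
)

```text
time: 12.6
tool_pos: [0.6337, 0.0563, 0.0304]
tool_rot: [-3.141, -0.006, -0.095]
contact_force: [5.0, 0.1, 4.8]
opening: 0.0004
grip_force: 3.5
```

Run:
```python
from h import *
p=robot.read_camera("scene");s=robot.observe();print(s["tool_pos"],s["contact_force"])
save(p,"scene6.png",(250,140,390,290),4)
for nm,z in (("tray_valve",.04),("valve",.045),("tray_sprinklers",.04)):
  print(nm,[(np.round(r["at"],1).tolist(),round(r["p"],2),at(p,r["at"],z).tolist()) for r in robot.tip_of(p,nm)[:3]])
```

```text
[0.63368707 0.05635907 0.03037172] [ 5.85134787 -0.11868641  5.7092258 ]
tray_valve [([448.2, 193.7], 0.89, [0.3419, 0.2376, 0.04]), ([293.5, 255.8], 0.56, [0.7296, 0.0496, 0.04])]
valve [([297.8, 253.2], 0.9, [0.7218, 0.0553, 0.045])]
tray_sprinklers [([251.4, 233.1], 0.61, [0.7328, -0.0679, 0.04])]
```

View pics/scene6.png

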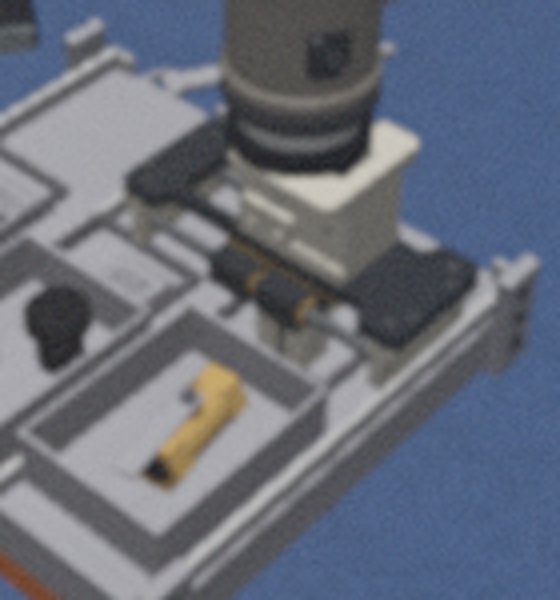

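Viewed: the tray has moved about 20 mm forward over the stop. The valve sits in it at about (298,253), and the sprinkler tray hasn't moved. Now I'll lift the tips slightly and draw on.

Emit:
carry_out(
  commands=[
    [[-0.003,0,-0.001],0,0],
    [[-0.004,0,-0.001],0,0],
    [[-0.005,0,-0.001],0,0],
    [[-0.006,0,-0.001],0,0],
    [[-0.007,0,0],0,0],
    [[-0.008,0,0],0,0],
    [[-0.008,0,0],0,0],
    [[-0.008,0,0],0,0],
    [[-0.008,0,0],0,0],
    [[-0.008,0,0],0,0],
    [[-0.007,0,0],0,0],
    [[-0.006,0,0],0,0],
    [[-0.004,0,0],0,0],
    [[0,0,0],0,0],
  ],
)

```text
time: 14.55
tool_pos: [0.5489, 0.0645, 0.0331]
tool_rot: [3.141, 0.001, -0.095]
contact_force: [1.0, 0.3, -0.3]
opening: 0.0007
grip_force: 0.1
```

Emit:
carry_out(
  commands=[
    [[-0.004,0,0],0,0],
    [[-0.006,0,0],0,0],
    [[-0.008,0,0],0,0],
    [[-0.008,0,0],0,0],
    [[-0.008,0,0],0,0],
    [[-0.008,0,0],0,0],
    [[-0.006,0,0],0,0],
    [[-0.005,0,0],0,0],
    [[-0.004,0,0],0,0],
    [[0,0,0],0,0],
  ],
)

```text
time: 15.8
tool_pos: [0.4921, 0.0699, 0.0331]
tool_rot: [3.141, 0.001, -0.095]
contact_force: [1.9, -0.5, 0.7]
opening: 0.0008
grip_force: 0.6
```

Run:
```python
from h import *
for n in("scene","top"):
  p=robot.read_camera(n);s=robot.observe();print(n,s["tool_pos"],s["contact_force"])
  for nm,z in (("tray_valve",.04),("valve",.045),("lane_end",.04),("stop_left_top",.05),("tray_valve_handle",.068)):
    print(nm,[(round(r["p"],2),at(p,r["at"],z).tolist()) for r in robot.tip_of(p,nm)[:3]])
```

```text
scene [0.49217154 0.06987585 0.03303804] [-0.26969801 -0.08868348  0.73732165]
tray_valve [(0.89, [0.5871, 0.0722, 0.04]), (0.84, [0.3521, 0.2313, 0.04])]
valve [(0.55, [0.5859, 0.0706, 0.045])]
lane_end [(0.55, [0.4828, -0.0376, 0.04])]
stop_left_top [(0.58, [0.6578, 0.0531, 0.05])]
tray_valve_handle [(0.96, [0.4726, 0.066, 0.068]), (0.59, [0.2927, 0.1573, 0.068])]
top [0.49229463 0.06984578 0.03284099] [0.03702365 0.70190993 0.25961186]
tray_valve [(0.91, [0.3044, 0.2183, 0.04]), (0.89, [0.5937, 0.0635, 0.04]), (0.27, [0.7628, -0.0762, 0.04])]
valve [(0.44, [0.5722, 0.0634, 0.045])]
lane_end [(0.97, [0.4909, -0.0294, 0.04])]
stop_left_top [(0.57, [0.6486, 0.0458, 0.05]), (0.31, [0.7209, -0.1773, 0.05])]
tray_valve_handle [(0.35, [0.6248, 0.3393, 0.068]), (0.29, [0.7144, -0.0582, 0.068])]
```

Emit:
carry_out(
  commands=[
    [[-0.004,0,0],0,0],
    [[-0.005,0,0],0,0],
    [[-0.004,0,0],0,0],
    [[-0.003,0,0],0,0],
    [[-0.002,0,0],0,0],
    [[0,0,0],0,0],
  ],
)

```text
time: 17.15
tool_pos: [0.4747, 0.0716, 0.0332]
tool_rot: [3.141, 0.0, -0.095]
contact_force: [1.7, -0.1, -0.1]
opening: 0.0005
grip_force: 0.9
```

Emit:
carry_out(
  commands=[
    [[-0.002,0,0],0,0],
    [[-0.002,0,0],0,0],
    [[0,0,0],0,0],
  ],
)

```text
time: 17.52
tool_pos: [0.4708, 0.0719, 0.0331]
tool_rot: [3.142, 0.0, -0.095]
contact_force: [2.4, -0.1, 0.1]
opening: 0.0006
grip_force: 1.4
```

Emit:
carry_out(
  commands=[
    [[-0.002,0,0],0,0],
    [[0,0,0],0,0],
  ],
)

```text
time: 17.77
tool_pos: [0.4696, 0.0721, 0.0332]
tool_rot: [-3.141, -0.002, -0.095]
contact_force: [5.5, -0.6, -1.1]
opening: 0.0004
grip_force: 2.7
```

Emit:
carry_out(
  commands=[
    [[-0.0015,0,0],0,0],
    [[0,0,0],0,0],
  ],
)

```text
time: 18.02
tool_pos: [0.4696, 0.0721, 0.0333]
tool_rot: [-3.141, -0.005, -0.095]
contact_force: [10.1, -1.4, -5.7]
opening: 0.0005
grip_force: 4.8
```

The end tabs are reached: the position holds while the force rises. I'll back off the bar to the middle of the opening and lift out.

Emit:
carry_out(
  commands=[
    [[0.003,0,0],0,0],
    [[0.004,0,0],0,0],
    [[0.004,0,0],0,0],
    [[0.002,0,0],0,0],
    [[0,0,0],0,0],
    [[0,0,-0.004],0,0],
    [[0,0,-0.008],0,0],
    [[0,0,-0.012],0,0],
    [[0,0,-0.02],0,0],
    [[0,0,-0.03],0,0],
    [[0,0,-0.04],0,0],
    [[0,0,-0.04],0,0],
    [[0,0,-0.03],0,0],
    [[0,0,0],0,0],
  ],
)

```text
time: 19.77
tool_pos: [0.4816, 0.071, 0.2202]
tool_rot: [-3.141, -0.006, -0.095]
contact_force: [-0.2, -0.2, -0.1]
opening: 0.0004
grip_force: 0.0
```

Emit:
carry_out(
  commands=[
    [[-0.01,0.03,0],0,0],
    [[-0.01,0.04,0],0,0],
    [[-0.01,0.04,0],0,0],
    [[-0.01,0.04,0],0,0],
    [[-0.01,0.04,0],0,0],
    [[-0.01,0.04,0],0,0],
    [[-0.01,0.04,0],0,0],
    [[0,0.03,0],0,0],
    [[0,0,0],0,0],
  ],
)

```text
time: 20.9
tool_pos: [0.3814, -0.2221, 0.2164]
tool_rot: [-3.141, 0.001, -0.098]
contact_force: [-0.2, 0.3, -0.5]
opening: 0.0004
grip_force: 0.0
```

Run:
```python
from h import *
for n in("scene","top"):
  p=robot.read_camera(n);s=robot.observe();print(n,s["time"],s["tool_pos"],s["contact_force"])
  for nm,z in (("tray_valve",.04),("valve",.045),("lane_end",.04),("stop_left_top",.05),("stop_middle_top",.05),("tray_valve_handle",.068),("tray_sprinklers",.04),("tray_elbows",.04)):
    print(nm,[(round(r["p"],2),at(p,r["at"],z).tolist()) for r in robot.tip_of(p,nm)[:3]])
```

```text
scene 20.95 [ 0.38153764 -0.22088921  0.21641527] [-0.00372321  0.88304414 -0.61220877]
tray_valve [(0.74, [0.5599, 0.0628, 0.04]), (0.68, [0.3493, 0.2396, 0.04])]
valve [(0.86, [0.5665, 0.0707, 0.045])]
lane_end [(0.81, [0.4828, -0.0474, 0.04])]
stop_left_top [(0.53, [0.6637, 0.048, 0.05])]
stop_middle_top [(0.69, [0.7377, -0.0575, 0.05]), (0.65, [0.6447, -0.0609, 0.05])]
tray_valve_handle [(0.86, [0.2832, 0.1459, 0.068])]
tray_sprinklers [(0.75, [0.7308, -0.0689, 0.04]), (0.74, [0.7421, -0.178, 0.04])]
tray_elbows [(0.62, [0.7201, -0.1774, 0.04])]
top 21.4 [ 0.38234737 -0.22052055  0.21720444] [0.42928123 0.39539094 0.31260911]
tray_valve [(0.69, [0.718, -0.1835, 0.04]), (0.61, [0.3115, 0.2232, 0.04])]
valve [(0.48, [0.5549, 0.0675, 0.045])]
lane_end [(0.63, [0.4845, -0.037, 0.04]), (0.31, [0.4379, -0.3411, 0.04])]
stop_left_top [(0.56, [0.6616, 0.0493, 0.05])]
stop_middle_top [(0.47, [0.6458, -0.068, 0.05])]
tray_valve_handle [(0.77, [0.4662, 0.0774, 0.068]), (0.72, [0.2439, 0.1329, 0.068]), (0.53, [0.7381, -0.0686, 0.068])]
tray_sprinklers [(0.97, [0.7371, -0.073, 0.04])]
tray_elbows [(0.65, [0.7274, -0.1885, 0.04])]
```

```bash
python3 -c "
from h import *
print(robot.hand_in())"
```

```text
the job is handed in; nothing more can be done
None
```

The brass-valve tray is at the front of the left lane, up against the end tabs, with the valve still in it. The stop should be up behind the tray; I judged that from positions, not a close look. The other trays appear unmoved and the job is handed in at about 21 s of the 42 s limit.

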